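# Draw the drooping bolt of the parts cage and hold its gate ajar

### The job

Open the parts cage on the kart workshop's bench: swing the hasp with the orange tab up off its catch and right back past upright, then take the red knob, lift the drooping bolt over the keeper's bent lip while drawing it back, without forcing it against the keeper, and pull the sprung gate ajar by the same knob. Finish still gripping the knob, holding the gate still with a gap of about a hand's width (80 mm) at its free end; leave everything lying about where it is.

Things in the scene. Friction and masses are not known exactly. Their poses are not given: they have to be found in the camera images.
- cage: grey steel parts cage fixed to the bench, 200 deep, 420 wide, roof 160 mm high. Origin: on the bench under its front opening; x runs from the front into the cage (away from the robot at yaw 0), y along the front to the left, z up; turned by up to 0.25 rad. All mm below are in these axes. Bolt, keeper and hasp lie on one line along y at x = -15, on the top edge (z 160) of gate and lock post.
- keeper: brass keeper on the lock post's top, origin at x -15, y -150, z 160. A bent lip, 5 thick, 22 high, crosses its mouth 25 mm to +y of the origin and leans over the bolt's nose; a wall 6 thick, 55 high on its front (-x) side keeps the bolt, and so the gate, from coming forward while the nose is inside. Pressing on it with over 40 N damages it.
- gate_hinge (a point): point on the gate's upright hinge axis, at the gate's top edge (160 mm above the bench), at the left (+y) end of the gate, x -15, y +170 mm of the cage
- gate (a joint): angle of the green mesh gate (290 wide, 142 high, 30 mm thick on top), rad; 0 shut, grows as its free right (-y) end swings out towards -x, clockwise from above; stop at 1.1. A spring shuts it (0.8 N m at 0, 1.0 N m more per rad), so it shuts by itself when let go. Each 0.1 rad opens 29 mm at the free end.
- barrel (a joint): lift of the drooping bolt, rad; 0 as it hangs (nose end 0.06 rad below level), grows as the knob and nose end are raised, stop at 0.16; it falls back by its weight (180 g in all) when let go. From 0.08 the nose passes over the lip: knob raised 10 mm; 14 mm is comfortable, 20 mm is the stop. The knob also leans up to 5 mm to +y as it rises.
- bolt (a joint): slide of the bolt in its barrel, m; 0 fully shot (towards -y), grows as it is drawn towards +y (left), stop at 0.055; starts between 0 and 0.006. Friction about 1 N; it stays where it is left. The nose is clear of the keeper from about 0.030.
- knob: red grip on the bolt, 16 (x) x 20 (y) x 32 (z) mm, standing up from the rod on a thin stem; origin at the grip's centre, 42 mm above the rod's axis, about 235 mm above the bench. Nothing stands within 25 mm of it on its x sides. It is pinched from above across its x faces.
- hasp_hinge (a point): point on the hasp's level hinge axis (along the cage's x), on the lock post at x -15, y -205, z 200 mm of the cage
- hasp_tab (a point): centre of the upper part of the orange upturned tab at the free end of the hasp, the point to pinch (tab 16 (x) x 10 (y) x 44 mm high above the strap); when shut it lies 70 mm in +y and 34 mm above the hinge axis. Pinched across its x faces it can pivot between the fingers while they stay upright.
- hasp (a joint): angle of the steel hasp (strap 75 long, 18 wide, 4 mm thick), rad; 0 shut, lying over the brass catch and over the bolt's nose, in the way of its lift; grows as its free end is lifted and swung over towards -y (right); 1.57 upright, stop at 1.95. Starts between 0 and 0.08. It is stiff and stays where it is left.
- nut_jar: clear jar with blue cap, 56 across, 75 mm high, origin under its middle; bystander
- wrench: steel wrench, 160 mm long, lying on the bench beside the cage, origin under its middle; bystander
- screwdriver: screwdriver, 190 mm long, lying on the bench beside the cage, origin under its middle; bystander
- sprocket: steel kart sprocket lying flat, 105 across, 18 mm high at the hub, origin under its middle; bystander
- gauge: black round pressure gauge lying on its back, 62 across, 26 mm high, origin under its middle; bystander
- spacer: aluminium axle spacer ring, 44 across, 25 mm high, standing on the cage's roof, origin under its middle; bystander
- socket: steel spark-plug socket, 28 across, 50 mm high, standing on the cage's roof, origin under its middle; bystander
- barrel_axis (a point): point on the level axis (along the cage's x) about which the loose steel barrel and its bolt tip; on the gate at x -15, y +50, z 200 while the gate is shut. The knob stands 125 mm to its right (-y) when the bolt is fully shot.
- bolt_nose (a point): lower end of the bolt's nose. The bolt is an aluminium rod 12 mm thick; at its right (-y) end, 195 mm from the barrel axis when shot, the nose (12 mm thick) turns down to 20 mm below the rod's axis and hooks behind the keeper's lip (14 mm below its top), so that the bolt cannot be drawn without lifting.

How it is judged:
On the way, in this order (a step that is already met when the one before it is completed fails the run):
1. the hasp is swung back past upright while the bolt is still shot (value of joint hasp above 1.55 rad and value of joint bolt below 0.02 m), for 0.2 s.
2. the bolt is lifted over the lip and drawn clear of the keeper (value of joint bolt above 0.03 m), for 0.1 s.
3. the gate is pulled ajar by the knob (value of joint gate above 0.19 rad and contact force between the fingers and knob above 1 N), for 0.2 s.
At the end, for the whole second after the job is handed in: The fingers still press on the red knob (more than 1 N), the gate is held still between 0.19 and 0.42 rad (a gap of 55 to 120 mm at its free end), the bolt is drawn by more than 25 mm, nothing bears on the keeper, and the hasp stands back past upright (over 1.55 rad) (all of step 3 and value of joint gate below 0.42 rad and velocity of joint gate between -0.05 and 0.05 rad/s and value of joint bolt above 0.025 m and value of joint hasp above 1.55 rad and contact force between keeper and anything else below 1 N); the arm keeps its last pose, push and grip.
It fails at once if the keeper is forced with more than 40 N (contact force between keeper and anything else above 40 N).
It fails at once if a bystander is shifted by more than 25 mm (distance of any of nut_jar, wrench, screwdriver, sprocket, gauge, spacer, socket from where it was at the start of the episode above 0.025 m).
It also fails if it takes over 54 s, if anything falls off the work surface, if the arm or the gripper's body presses on something with over 40 N, if the wrist force passes 120 N, or if a joint passes its speed limit or range.

### The arm

A 7-joint arm with a two-finger parallel gripper is mounted at the origin on the work surface. World frame = base frame: x ahead of the robot, y to its left, z up, the work surface at z = 0. Lengths are in m, angles in rad, forces in N, time in s.
With the tool pointing down it reaches from about 0.425 to 0.875 m from the base axis. Payload 8.4 kg.
Tool frame: the origin (TCP) lies at the very end of the fingers, on their centre line; the grasp point (between the pads) lies behind it (ctrl.pinch_z is the z of the grasp point in the tool frame, in m); z points along the fingers, y is the line along which they close (so a half turn about z gives the same grasp; the last joint's range is limited). The gripper opens to 85 mm and grips with 20 to 120 N. Pads are 22 mm wide; open, the fingers measure 114 mm over their backs; the gripper's body (76 mm by 85 mm) begins 54 mm behind the grasp point. The pads swing forward as they close: fully open they stand 13 mm farther back than shut.
Start: joints at [-1.375, 0.333, 0.04, 1.465, -0.013, 1.343, -0.059], TCP at [0.189, 0.622, 0.231] pointing down, gripper open.
Joint ranges: [-2.58, 2.58], [-0.38, 2.09], [-1.3, 1.39], [0.25, 2.4], [-1.5, 4.64], [0.08, 2.09], [-2.65, 2.65]. Speed limits (rad/s): [2.22, 2.22, 2.79, 2.79, 3.14, 3.14, 3.14].

### API

Orientations are given as a unit quaternion [w, x, y, z].
In Python, from plant import ctrl, imaging, finder gives the robot as it stands.
- The arm moves only by the tool jog_arm, never from a script. Its argument "plan" is a list of rows, each a list of 7 numbers: the shift along the world's x, y, z normalised to -1 to 1, where 1 is 200 mm, then the turn, a rotation vector about the world's x, y, z normalised to -1 to 1, where 1 is 0.12 rad, then the opening, from -1 (shut) to 1 (fully open), so that 0 is half open. A call has 1 to 20 rows; each row shifts and turns the commanded pose from where the row before left it; what a row does not reach is not made up. A row lasts 1/12 s, in which the tool goes at most 41.7 mm and 7.16 degrees, less where a joint would pass 70% of its speed; a pose out of reach is approached as far as the arm can. A call with a number of a shift or a turn outside -1 to 1 is refused whole. A call with a gripper value outside its range is refused whole. The fingers move at their own pace and stop on an object; "force" is the grip in N (left out, the last holds). Time passes only in rows, so rows that do not move let the fingers close. It gives the time, the measured TCP pose, the force, the opening and the grip force at its end, in the units of the state.
- ctrl.get_obs(): the state, without advancing time (a new reading comes with each control period).
- imaging.get_image(name): name is "side" or "top"; returns (picture, depth): 384x512x3 uint8, red, green, blue; 384x512 float32, m along the optical axis (not along the pixel's ray), 0 where there is no reading.
- imaging.get_calibration(name): a dict with "fx", "fy", "cx", "cy" (pixels), "D" ([k1, k2, p1, p2, k3] as OpenCV has them; the pictures are not rectified), "R" (3x3) and "t" (3): a world point X has camera coordinates R X + t. Camera axes: x right, y down, z forward; pixel columns grow to the right and rows downward; lengths in m; the calibration is good to about 2 mm. A picture is of the moment at which its call begins. get_calibration takes no time and is no camera call.
- ctrl.sign_off(): hands the job in; it is judged then, once.
Trained networks look in the newest picture that a camera, given by its name, has taken for a name from the list of things; names that differ only in an ending like _2 or _b are one class to them, and where a whole thing is asked for, a point or a joint stands for the part that bears it (a point fixed in the world has none). Each returns a list of dicts, best first, with "conf" (0 to 1); they miss things now and then, are a little off and sometimes report something else, mostly with a low value. They report only what shows in the picture. A call takes as long as a camera call.
- finder.look_for(label, camera): "rect" ([centre column, centre row, width, height] in pixels, round what is visible of it).
- finder.masks_of(label, camera): "pixels" (384x512 bool, what is visible of it) and "rect" ([centre column, centre row, width, height] in pixels, round what is visible of it).
- finder.place_of(label, camera): "pixel" ([column, row] in pixels: a listed point, or the origin of a listed thing).
The state is a dict: "t": time; "joint_pos": joint angles; "qvel": joint speeds; "joint_torque": joint torques, N m; "tcp_pos": TCP position; "tool_rot": TCP orientation; "wrist_force": force on the tool from outside, world axes, zero at the start; "torque": the same for the moment, N m; "gripper_width": finger opening in m; "finger_force": force on a finger pad.
Only numpy, scipy, OpenCV 4.12 (cv2) and the standard library are available. Lean on these libraries where they do the work, as an engineer would, in place of code of your own. Each camera call takes 0.05 s, during which the arm holds its last target. There are 200 camera calls.

## Working session

There is one attempt and no reset: what is moved stays moved. The work goes in short steps, Python scripts to look and compute and a tool call to move; the robot and the scene stay as the last step left them, time stands still between calls to the robot, and variables do not carry over. Pictures are saved under pics/ and viewed, at most 10 in all, crops included, and the job is handed in when it is done.

Besides the shell and the picture viewer there is one more tool, called in YAML: its name, and indented under it one key for each argument. jog_arm: Moves the arm, as the interface text tells. Its arguments: {"type":"object","properties":{"plan":{"type":"array"},"force":{"type":"number"}},"required":["plan"]}

```bash
mkdir -p pics
cat > h.py <<'E'
import numpy as np, cv2
from plant import ctrl, imaging, finder
def ray(cam,px):
    c=imaging.get_calibration(cam);K=np.array([[c['fx'],0,c['cx']],[0,c['fy'],c['cy']],[0,0,1]])
    n=cv2.undistortPoints(np.array([[px]],float),K,np.array(c['D']))[0,0]
    R=np.array(c['R']);t=np.array(c['t']).ravel()
    return -R.T@t, R.T@np.array([n[0],n[1],1.])
def atz(cam,px,z):
    o,d=ray(cam,px); return o+d*(z-o[2])/d[2]
def tri(p1,p2):
    (o1,d1),(o2,d2)=ray('side',p1),ray('top',p2)
    s=np.linalg.lstsq(np.stack([d1,-d2],1),o2-o1,rcond=None)[0]
    a,b=o1+s[0]*d1,o2+s[1]*d2
    return (a+b)/2, np.linalg.norm(a-b)
def proj(cam,X):
    c=imaging.get_calibration(cam);K=np.array([[c['fx'],0,c['cx']],[0,c['fy'],c['cy']],[0,0,1]])
    return cv2.projectPoints(np.array(X,float).reshape(-1,3),cv2.Rodrigues(np.array(c['R']))[0],np.array(c['t'],float),K,np.array(c['D']))[0][:,0]
E
python3 - <<'E'
from h import *
np.set_printoptions(precision=4,suppress=True)
for c in('side','top'):
    im,d=imaging.get_image(c); cv2.imwrite(f'pics/{c}0.png',im[...,::-1])
    np.save(f'd_{c}.npy',d); o,_=ray(c,(256,192)); print(c,o)
P={}
for l in['knob','hasp_tab','hasp_hinge','gate_hinge','keeper','barrel_axis','bolt_nose','cage']:
    r={}
    for c in('side','top'):
        x=finder.place_of(l,c)
        if x: r[c]=x[0]['pixel']; print(l,c,np.round(x[0]['pixel'],1),round(x[0]['conf'],2))
    if len(r)==2: print('   ',*tri(r['side'],r['top']))
s=ctrl.get_obs();print(s,ctrl.pinch_z)
E
```

```text
side [0.2314 0.6116 1.0428]
top [ 0.5367 -0.0019  1.6915]
knob side [254.2 175.4] 0.61
knob top [245.9 196.3] 0.52
    [0.5927 0.0406 0.2353] 0.0051114084424696265
hasp_tab side [259.  163.8] 0.63
hasp_tab top [263.6 191.9] 0.66
    [ 0.6067 -0.0119  0.2288] 0.0060245170820450245
hasp_hinge side [271.9 157.8] 0.82
hasp_hinge top [283.3 186.8] 0.83
    [ 0.6124 -0.0786  0.1921] 0.020332409839135063
gate_hinge side [226.4 259.7] 0.73
gate_hinge top [173.  210.8] 0.84
    [0.5476 0.2756 0.1316] 0.0008702134112877131
keeper side [259.6 176.8] 0.58
keeper top [270.3 191.5] 0.43
    [ 0.6144 -0.0326  0.1391] 0.011319122781644049
barrel_axis side [241.2 218.2] 0.85
barrel_axis top [202.  203.8] 0.64
    [0.565  0.1726 0.1975] 0.008209974477554255
bolt_nose side [260.9 172.9] 0.76
bolt_nose top [263.3 192.9] 0.82
    [ 0.6033 -0.0126  0.1866] 0.0009742424187327667
cage side [239.9 235.6] 0.8
cage top [223.1 195.1] 0.6
    [ 0.6047  0.1262 -0.0052] 0.0032669363493379967
{'t': 0.9, 'joint_pos': array([-1.3752,  0.3332,  0.0399,  1.4654, -0.0134,  1.3433, -0.0585]), 'qvel': array([ 0.0005,  0.0005,  0.001 , -0.0003, -0.0006, -0.0008,  0.0009]), 'joint_torque': array([  0.0002, -65.8277,   1.3631, -40.5833,   0.0167,   0.0031,
         0.    ]), 'tcp_pos': array([0.1888, 0.6219, 0.2313]), 'tool_rot': array([-0.    ,  0.1469,  0.9892, -0.    ]), 'wrist_force': array([ 0.3124,  0.4107, -0.1704]), 'torque': array([-0.0487,  0.0104,  0.0286]), 'finger_force': 0.0, 'gripper_width': 0.08543096317062997} -0.0187
```

Run:
```python
from h import *
from scipy.optimize import least_squares
np.set_printoptions(precision=4,suppress=True)
pts={'knob':(-.015,-.075,.234),'hasp_tab':(-.015,-.135,.234),'hasp_hinge':(-.015,-.205,.2),'gate_hinge':(-.015,.17,.16),'keeper':(-.015,-.15,.16),'barrel_axis':(-.015,.05,.2),'cage':(0,0,0)}
px={'side':{'knob':(254.2,175.4),'hasp_tab':(259,163.8),'hasp_hinge':(271.9,157.8),'gate_hinge':(226.4,259.7),'keeper':(259.6,176.8),'barrel_axis':(241.2,218.2),'cage':(239.9,235.6)},
'top':{'knob':(245.9,196.3),'hasp_tab':(263.6,191.9),'hasp_hinge':(283.3,186.8),'gate_hinge':(173,210.8),'keeper':(270.3,191.5),'barrel_axis':(202,203.8),'cage':(223.1,195.1)}}
def W(q,p):
    p=np.array(p);c,s=np.cos(q[2]),np.sin(q[2]);return np.stack([q[0]+c*p[...,0]-s*p[...,1],q[1]+s*p[...,0]+c*p[...,1],p[...,2]],-1)
def f(q,per=False):
    r={(c,l):proj(c,W(q,pts[l]))[0]-px[c][l] for c in px for l in px[c]}
    return r if per else np.concatenate(list(r.values()))
s=least_squares(f,[.6,.12,.1],loss='soft_l1',f_scale=1.5);print(s.x);[print(k,v) for k,v in f(s.x,True).items()]
for l in pts: print(l,W(s.x,pts[l]))
for c in px:
    im=cv2.imread(f'pics/{c}0.png')
    x0,y0=(150,110) if c=='top' else (150,110)
    cr=cv2.resize(im[y0:y0+170,x0:x0+170],None,fx=3.4,fy=3.4,interpolation=cv2.INTER_CUBIC)
    for l in pts:
        p=(proj(c,W(s.x,pts[l]))[0]-[x0,y0]+.5)*3.4; cv2.circle(cr,tuple(int(v) for v in p),3,(255,0,255),1)
    cv2.imwrite(f'pics/c_{c}.png',cr)
a,b=[cv2.imread(f'pics/c_{c}.png') for c in px]
cv2.imwrite('pics/both.png',cv2.resize(np.hstack([a,b]),(800,400)))
```

```text
[0.5922 0.1237 0.207 ]
('side', 'knob') [-0.3472  1.731 ]
('side', 'hasp_tab') [ 1.2789 -0.8192]
('side', 'hasp_hinge') [-4.7276 -2.9485]
('side', 'gate_hinge') [-1.4879 -0.5656]
('side', 'keeper') [ 2.2717 -1.9791]
('side', 'barrel_axis') [-1.5679 -1.6769]
('side', 'cage') [3.89   0.2919]
('top', 'knob') [-2.6105 -0.8219]
('top', 'hasp_tab') [-0.6068 -0.497 ]
('top', 'hasp_hinge') [2.0703 0.4839]
('top', 'gate_hinge') [-5.274   1.3887]
('top', 'keeper') [-2.7783  0.0437]
('top', 'barrel_axis') [1.5879 0.3997]
('top', 'cage') [0.3691 3.1411]
knob [0.5929 0.0472 0.234 ]
hasp_tab [ 0.6053 -0.0115  0.234 ]
hasp_hinge [ 0.6196 -0.0801  0.2   ]
gate_hinge [0.5426 0.2869 0.16  ]
keeper [ 0.6083 -0.0262  0.16  ]
barrel_axis [0.5673 0.1695 0.2   ]
cage [0.5922 0.1237 0.    ]
```

View pics/both.png

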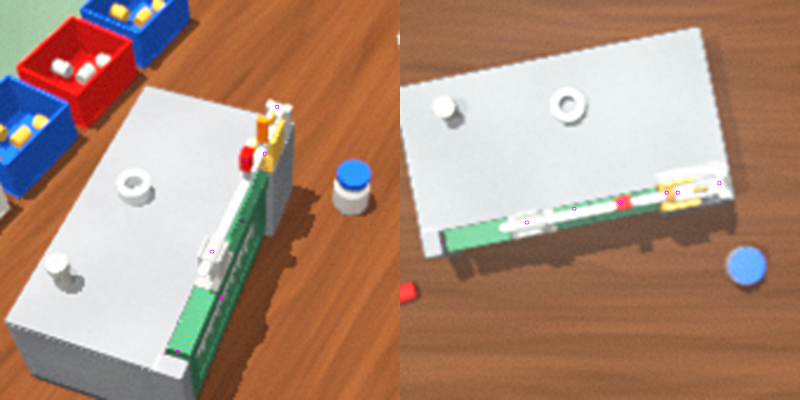

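View pics/side0.png

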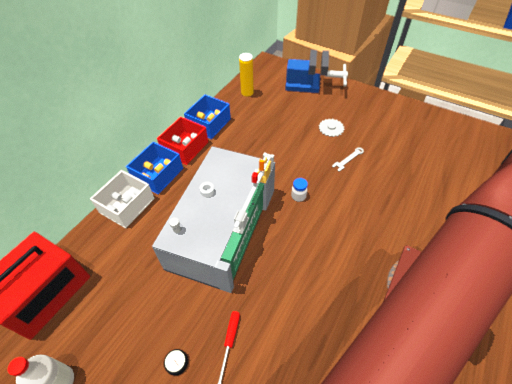

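Run:
```python
from h import *
np.set_printoptions(precision=4,suppress=True)
C={}
for c in('side','top'):
    im=cv2.imread(f'pics/{c}0.png');h=cv2.cvtColor(im,cv2.COLOR_BGR2HSV).astype(int)
    R=np.zeros(im.shape[:2],bool);R[140:215,230:300]=1
    for n,m in(('knob',((h[...,0]<6)|(h[...,0]>174))&(h[...,1]>190)&(h[...,2]>110)),('tab',(h[...,0]>=8)&(h[...,0]<=18)&(h[...,1]>190)&(h[...,2]>170)),('brass',(h[...,0]>=19)&(h[...,0]<=27)&(h[...,1]>110)&(h[...,2]>140))):
        v,u=np.nonzero(m&R); C[c,n]=(u.mean(),v.mean()); print(c,n,len(u),C[c,n],u.min(),u.max(),v.min(),v.max())
print('knob',tri(C['side','knob'],C['top','knob']),'tab',tri(C['side','tab'],C['top','tab']))
for n,z in(('knob',.251),('tab',.244)): print(n,atz('top',C['top',n],z))
# cage yaw from roof depth (top)
d=np.load('d_top.npy');im=cv2.imread('pics/top0.png')
v,u=np.mgrid[100:240:1,140:310:1]
P=[]
c=imaging.get_calibration('top')
for a,b in zip(v.ravel(),u.ravel()):
    if d[a,b]>0:
        o,r=ray('top',(b,a)); X=o+r*d[a,b]
        if .15<X[2]<.17: P.append(X)
P=np.array(P);rect=cv2.minAreaRect(P[:,:2].astype(np.float32));print(len(P),rect,P[:,2].mean());print(cv2.boxPoints(rect))
```

```text
side knob 40 (np.float64(254.525), np.float64(176.95)) 252 257 173 182
side tab 29 (np.float64(261.41379310344826), np.float64(165.13793103448276)) 260 264 161 169
side brass 113 (np.float64(265.07964601769913), np.float64(171.81415929203538)) 257 270 158 182<stdin>:8: RuntimeWarning: Mean of empty slice.
  ret = ret.dtype.type(ret / rcount)
Traceback (most recent call last):
ValueError: zero-size array to reduction operation minimum which has no identity
```

Run:
```python
from h import *
np.set_printoptions(precision=4,suppress=True)
C={}
for c in('side','top'):
    im=cv2.imread(f'pics/{c}0.png');h=cv2.cvtColor(im,cv2.COLOR_BGR2HSV).astype(int)
    R=np.zeros(im.shape[:2],bool)
    if c=='side': R[155:190,245:275]=1
    else: R[180:205,235:292]=1
    for n,m in(('knob',((h[...,0]<6)|(h[...,0]>174))&(h[...,1]>130)&(h[...,2]>110)),('tab',(h[...,0]>=8)&(h[...,0]<=18)&(h[...,1]>150)&(h[...,2]>170)),('brass',(h[...,0]>=19)&(h[...,0]<=27)&(h[...,1]>90)&(h[...,2]>140))):
        v,u=np.nonzero(m&R)
        if len(u): C[c,n]=(u.mean(),v.mean()); print(c,n,len(u),C[c,n],u.min(),u.max(),v.min(),v.max())
for n,z in(('knob',.251),('tab',.25)):
  if ('top',n) in C: print(n,tri(C['side',n],C['top',n]),atz('top',C['top',n],z))
d=np.load('d_top.npy')
P=[]
for a in range(100,240):
  for b in range(140,310):
    if d[a,b]>0:
        o,r=ray('top',(b,a)); X=o+r*d[a,b]
        if .145<X[2]<.175: P.append(X)
P=np.array(P);rect=cv2.minAreaRect(P[:,:2].astype(np.float32));print(len(P),rect,np.median(P[:,2]));print(cv2.boxPoints(rect))
im=cv2.imread('pics/top0.png')[170:212,230:300];im2=cv2.imread('pics/side0.png')[150:192,230:300]
cv2.imwrite('pics/z.png',cv2.resize(np.vstack([im,im2]),(490,588),interpolation=cv2.INTER_NEAREST))
```

```text
side knob 52 (np.float64(254.23076923076923), np.float64(177.0)) 252 257 172 182
side tab 65 (np.float64(260.7692307692308), np.float64(162.95384615384614)) 253 274 155 170
side brass 124 (np.float64(265.35483870967744), np.float64(171.57258064516128)) 257 270 158 183
top knob 27 (np.float64(244.55555555555554), np.float64(195.59259259259258)) 242 247 193 198
top tab 2 (np.float64(264.5), np.float64(194.0)) 264 265 194 194
top brass 66 (np.float64(267.1212121212121), np.float64(193.27272727272728)) 259 279 186 199
knob (array([0.5932, 0.0437, 0.2309]), np.float64(0.0010136238832279085)) [0.592  0.0429 0.251 ]
tab (array([ 0.6008, -0.0143,  0.2338]), np.float64(0.007435747628321325)) [ 0.5969 -0.0159  0.25  ]Traceback (most recent call last):
  File "<stdin>", line 19, in <module>
  File "h.py", line 4, in ray
    c=imaging.get_calibration(cam);K=np.array([[c['fx'],0,c['cx']],[0,c['fy'],c['cy']],[0,0,1]])
ValueError: time passes only in moves, steps and waits
```

jog_arm:
  plan:
    - [0.104,-0.159,0.07,0,0,-0.448,0]
    - [0.104,-0.159,0.07,0,0,-0.448,0]
    - [0.104,-0.159,0.07,0,0,-0.448,0]
    - [0.104,-0.159,0.07,0,0,-0.448,0]
    - [0.104,-0.159,0.07,0,0,-0.448,0]
    - [0.104,-0.159,0.07,0,0,-0.448,0]
    - [0.104,-0.159,0.07,0,0,-0.448,0]
    - [0.104,-0.159,0.07,0,0,-0.448,0]
    - [0.104,-0.159,0,0,0,-0.448,0]
    - [0.104,-0.159,0,0,0,-0.448,0]
    - [0.104,-0.159,0,0,0,-0.448,0]
    - [0.104,-0.159,0,0,0,-0.448,0]
    - [0.104,-0.159,0,0,0,-0.448,0]
    - [0.104,-0.159,0,0,0,-0.448,0]
    - [0.104,-0.159,0,0,0,-0.448,0]
    - [0.104,-0.159,0,0,0,-0.448,0]
    - [0.104,-0.159,0,0,0,-0.448,0]
    - [0.104,-0.159,0,0,0,-0.448,0]
    - [0.104,-0.159,0,0,0,-0.448,0]
    - [0.104,-0.159,0,0,0,-0.448,0]
  force: 30

```text
t: 2.57
tcp_pos: [0.6056, -0.0156, 0.3437]
tool_rot: [0.0, 0.633, 0.774, 0.0]
wrist_force: [1.1, 0.5, 0.4]
gripper_width: 0.0426
finger_force: 0.0
```

jog_arm:
  plan:
    - [0,0,-0.13,0,0,0,0]
    - [0,0,-0.13,0,0,0,0]
    - [0,0,-0.12,0,0,0,0]
    - [0,0,0,0,0,0,0]

```text
t: 2.9
tcp_pos: [0.6027, -0.014, 0.2627]
tool_rot: [-0.002, 0.633, 0.774, -0.002]
wrist_force: [-1.0, 1.0, -0.0]
gripper_width: 0.0425
finger_force: 0.0
```

Run:
```python
from h import *
np.set_printoptions(precision=4,suppress=True)
im,_=imaging.get_image('side')
cv2.imwrite('pics/z1.png',cv2.resize(im[130:200,215:315,::-1],(800,560),interpolation=cv2.INTER_NEAREST))
d=np.load('d_top.npy');c=imaging.get_calibration('top')
K=np.array([[c['fx'],0,c['cx']],[0,c['fy'],c['cy']],[0,0,1]])
v,u=np.mgrid[100:240,140:310];z=d[100:240,140:310].ravel()
n=cv2.undistortPoints(np.stack([u.ravel(),v.ravel()],1).astype(float)[:,None],K,np.array(c['D']))[:,0]
X=(np.c_[n*z[:,None],z]-np.ravel(c['t']))@np.array(c['R'])
P=X[(z>0)&(X[:,2]>.15)&(X[:,2]<.168)]
rect=cv2.minAreaRect(P[:,:2].astype(np.float32));print(len(P),rect);print(cv2.boxPoints(rect))
o=ctrl.get_obs();print(o['tcp_pos'])
```

```text
8792 ((0.6741671562194824, 0.12682580947875977), (0.23758205771446228, 0.4221995770931244), 11.585389137268066)
[[ 0.5154  0.3098]
 [ 0.6002 -0.1038]
 [ 0.8329 -0.0561]
 [ 0.7481  0.3575]]
[ 0.6036 -0.0138  0.2655]
```

View pics/z1.png

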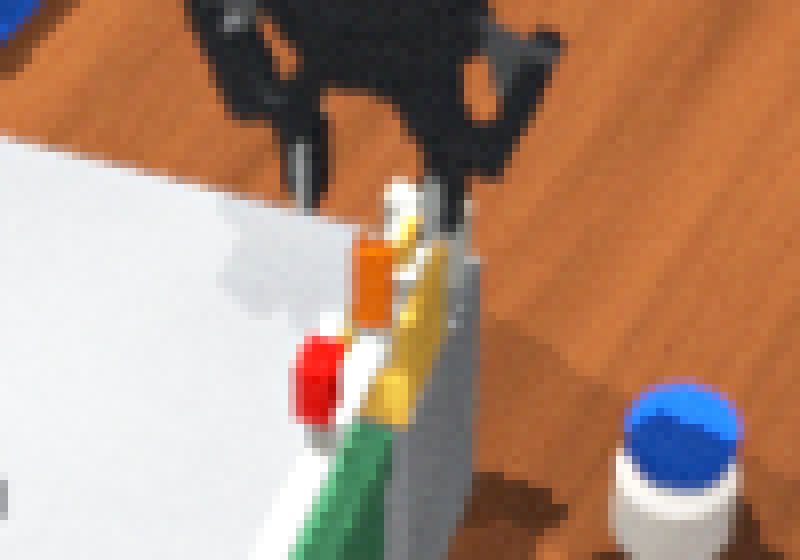

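Run:
```python
from h import *
np.set_printoptions(precision=4,suppress=True)
f=lambda X:(proj('side',X)[0]+.5-[215,130])*8
print('tcp',f([.6036,-.0138,.2655]))
for y in(-.010,-.015,-.02,-.025): 
  for z in (.246,.224,.202): print(y,z,f([.5775+ (-(y-.107)*.205),y,z]))
for z in (.2,.224,.234,.246): print(z,atz('side',(261.2,165.1),z))
for z in (.215,.231,.247): print('knob',z,atz('side',(254.2,177),z))
```

```text
tcp [372.5758 209.9341]
-0.01 0.246 [372.4921 253.1728]
-0.01 0.224 [372.7138 291.2514]
-0.01 0.202 [372.9287 328.1335]
-0.015 0.246 [376.8022 243.8302]
-0.015 0.224 [376.9546 281.9556]
-0.015 0.202 [377.1026 318.8859]
-0.02 0.246 [381.0888 234.5383]
-0.02 0.224 [381.1728 272.7095]
-0.02 0.202 [381.2545 309.6871]
-0.025 0.246 [385.3523 225.2967]
-0.025 0.224 [385.3685 263.5127]
-0.025 0.202 [385.3846 300.5365]
0.2 [ 0.6138 -0.0314  0.2   ]
0.224 [ 0.6029 -0.0131  0.224 ]
0.234 [ 0.5984 -0.0054  0.234 ]
0.246 [0.5929 0.0037 0.246 ]
knob 0.215 [0.6008 0.0329 0.215 ]
knob 0.231 [0.5936 0.0441 0.231 ]
knob 0.247 [0.5865 0.0553 0.247 ]
```

jog_arm:
  plan:
    - [0,0,-0.11,0,0,0,0]
    - [0,0,-0.11,0,0,0,0]
    - [0,0,0,0,0,0,-0.5]
    - [0,0,0,0,0,0,-1]
    - [0,0,0,0,0,0,-1]
    - [0,0,0,0,0,0,-1]
    - [0,0,0,0,0,0,-1]
  force: 30

```text
t: 3.53
tcp_pos: [0.6043, -0.0141, 0.2251]
tool_rot: [-0.001, 0.633, 0.774, -0.0]
wrist_force: [-5.5, -0.2, -1.8]
gripper_width: 0.0156
finger_force: 33.2
```

Run:
```python
import numpy as np
f=np.linspace(.56,2.42,18);r=.081
s=np.diff(np.c_[r*np.cos(f)*-.2007,r*np.cos(f)*.9797,r*np.sin(f)],axis=0)/.2
print(np.round(s,3).tolist())
```

```text
[[0.005, -0.025, 0.036], [0.006, -0.029, 0.033], [0.007, -0.032, 0.03], [0.007, -0.035, 0.026], [0.008, -0.038, 0.022], [0.008, -0.04, 0.018], [0.008, -0.041, 0.013], [0.009, -0.043, 0.008], [0.009, -0.043, 0.004], [0.009, -0.043, -0.001], [0.009, -0.043, -0.006], [0.009, -0.042, -0.011], [0.008, -0.041, -0.015], [0.008, -0.039, -0.02], [0.007, -0.036, -0.024], [0.007, -0.034, -0.028], [0.006, -0.03, -0.032]]
```

First part of the arc, then check the force.

jog_arm:
  plan:
    - [0.003,-0.025,0.036,0,0,0,-1]
    - [0.004,-0.029,0.033,0,0,0,-1]
    - [0.007,-0.032,0.03,0,0,0,-1]
    - [0.007,-0.035,0.026,0,0,0,-1]
    - [0.008,-0.038,0.022,0,0,0,-1]
    - [0.008,-0.04,0.018,0,0,0,-1]
    - [0.008,-0.041,0.013,0,0,0,-1]
    - [0,0,0,0,0,0,-1]

```text
t: 4.2
tcp_pos: [0.6145, -0.0639, 0.2617]
tool_rot: [0.001, 0.633, 0.774, 0.001]
wrist_force: [-6.0, 1.7, 5.8]
gripper_width: 0.0152
finger_force: 31.4
```

jog_arm:
  plan:
    - [0.007,-0.043,0.008,0,0,0,-1]
    - [0.007,-0.043,0.004,0,0,0,-1]
    - [0.008,-0.043,-0.001,0,0,0,-1]
    - [0.009,-0.043,-0.006,0,0,0,-1]
    - [0.009,-0.042,-0.011,0,0,0,-1]
    - [0.008,-0.041,-0.015,0,0,0,-1]
    - [0.008,-0.039,-0.02,0,0,0,-1]
    - [0.007,-0.036,-0.024,0,0,0,-1]
    - [0.007,-0.034,-0.028,0,0,0,-1]
    - [0.006,-0.03,-0.032,0,0,0,-1]
    - [0,0,0,0,0,0,-1]
    - [0,0,0,0,0,0,-1]
    - [0,0,0,0,0,0,-1]

```text
t: 5.28
tcp_pos: [0.6306, -0.1434, 0.2367]
tool_rot: [0.003, 0.633, 0.774, 0.0]
wrist_force: [1.8, -4.9, 5.7]
gripper_width: 0.0153
finger_force: 30.6
```

Run:
```python
from h import *
im,_=imaging.get_image('side')
cv2.imwrite('pics/z2.png',cv2.resize(im[120:200,215:315,::-1],(700,560),interpolation=cv2.INTER_NEAREST))
print(finder.place_of('hasp_tab','side')[:1],ctrl.get_obs()['tcp_pos'])
```

```text
[{'pixel': [273.2, 129.6], 'conf': 0.69}] [ 0.63057333 -0.1433022   0.23671099]
```

View pics/z2.png

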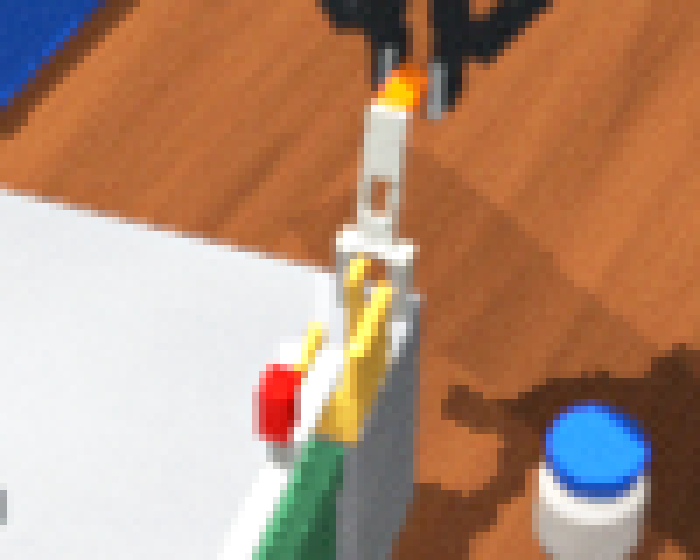

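jog_arm:
  plan:
    - [0,0,0,0,0,0,0]
    - [0,0,0,0,0,0,0]
    - [0,0,0,0,0,0,0]
    - [0,0,0.2,0,0,0,0]
    - [0,0,0.2,0,0,0,0]
    - [-0.038,0.187,0,0,0,0,0]
    - [-0.038,0.187,0,0,0,0,0]
    - [-0.038,0.187,0,0,0,0,0]
    - [-0.038,0.187,0,0,0,0,0]
    - [-0.038,0.187,0,0,0,0,0]
    - [0,0,-0.13,0,0,0,0]
    - [0,0,-0.13,0,0,0,0]
    - [0,0,0,0,0,0,0]
    - [0,0,0,0,0,0,0]

```text
t: 6.55
tcp_pos: [0.5903, 0.0462, 0.2614]
tool_rot: [-0.001, 0.633, 0.774, -0.001]
wrist_force: [0.3, 0.0, 0.5]
gripper_width: 0.0427
finger_force: 0.0
```

Run:
```python
from h import *
im,_=imaging.get_image('side')
cv2.imwrite('pics/z3.png',cv2.resize(im[120:200,215:315,::-1],(700,560),interpolation=cv2.INTER_NEAREST))
o=ctrl.get_obs();print(o['tcp_pos'],(proj('side',o['tcp_pos'])[0]+.5-[215,120])*7)
```

```text
[0.59118993 0.04577416 0.26282683] [279.37531884 358.95988048]
```

View pics/z3.png

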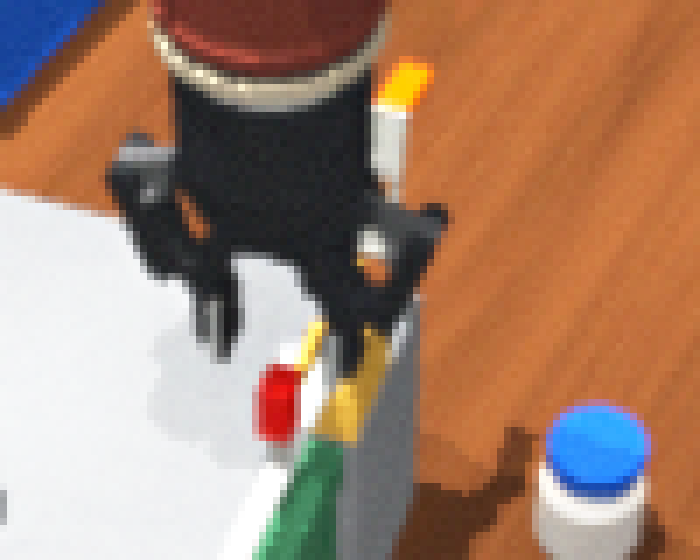

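jog_arm:
  plan:
    - [0.003,-0.01,-0.12,0,0,0,0]
    - [0,0,-0.115,0,0,0,0]
    - [0,0,0,0,0,0,-0.5]
    - [0,0,0,0,0,0,-1]
    - [0,0,0,0,0,0,-1]
    - [0,0,0,0,0,0,-1]
    - [0,0,0,0,0,0,-1]
  force: 40

```text
t: 7.18
tcp_pos: [0.5924, 0.0438, 0.2164]
tool_rot: [0.001, 0.633, 0.774, 0.001]
wrist_force: [-0.4, -2.3, 1.3]
gripper_width: 0.0153
finger_force: 44.7
```

jog_arm:
  plan:
    - [-0.0007,0.0035,0.015,0,0,0,-1]
    - [-0.0007,0.0035,0.015,0,0,0,-1]
    - [-0.0007,0.0035,0.015,0,0,0,-1]
    - [-0.0007,0.0035,0.015,0,0,0,-1]
    - [-0.0007,0.0035,0.015,0,0,0,-1]
    - [0,0,0,0,0,0,-1]
    - [0,0,0,0,0,0,-1]

```text
t: 7.77
tcp_pos: [0.591, 0.0481, 0.2301]
tool_rot: [-0.0, 0.633, 0.775, 0.0]
wrist_force: [1.4, 1.8, -3.5]
gripper_width: 0.0157
finger_force: 43.1
```

jog_arm:
  plan:
    - [-0.0042,0.0206,0.002,0,0,0,-1]
    - [-0.0042,0.0206,0,0,0,0,-1]
    - [-0.0042,0.0206,0,0,0,0,-1]
    - [0,0,0,0,0,0,-1]

```text
t: 8.1
tcp_pos: [0.5883, 0.0612, 0.2301]
tool_rot: [-0.0, 0.632, 0.775, 0.0]
wrist_force: [2.0, 2.0, -7.0]
gripper_width: 0.0153
finger_force: 42.8
```

jog_arm:
  plan:
    - [-0.0042,0.0206,-0.003,0,0,0,-1]
    - [-0.0042,0.0206,-0.002,0,0,0,-1]
    - [-0.0042,0.0206,-0.001,0,0,0,-1]
    - [-0.0042,0.0206,-0.001,0,0,0,-1]
    - [-0.0042,0.0206,-0.001,0,0,0,-1]
    - [-0.0042,0.0206,-0.001,0,0,0,-1]
    - [-0.0042,0.0206,-0.001,0,0,0,-1]
    - [0,0,0,0,0,0,-1]
    - [0,0,0,0,0,0,-1]

```text
t: 8.85
tcp_pos: [0.5825, 0.0897, 0.2283]
tool_rot: [-0.0, 0.632, 0.775, 0.0]
wrist_force: [1.6, 1.6, -2.9]
gripper_width: 0.015
finger_force: 43.2
```

jog_arm:
  plan:
    - [-0.0285,-0.0054,0,0,0,-0.242,-1]
    - [-0.0287,-0.0046,0,0,0,-0.242,-1]
    - [-0.0287,-0.0038,0,0,0,-0.242,-1]
    - [-0.0288,-0.0029,0,0,0,-0.242,-1]
    - [-0.029,-0.0021,0,0,0,-0.242,-1]
    - [-0.029,-0.0013,0,0,0,-0.242,-1]
    - [-0.029,-0.0004,0,0,0,-0.242,-1]
    - [-0.029,0.0004,0,0,0,-0.242,-1]
    - [-0.0289,0.0012,0,0,0,-0.242,-1]
    - [-0.0289,0.0021,0,0,0,-0.242,-1]
    - [0,0,0,0,0,0,-1]
    - [0,0,0,0,0,0,-1]
    - [0,0,0,0,0,0,-1]
    - [0,0,0,0,0,0,-1]
    - [0,0,0,0,0,0,-1]
    - [0,0,0,0,0,0,-1]

```text
t: 10.18
tcp_pos: [0.5258, 0.0851, 0.2286]
tool_rot: [0.001, 0.738, 0.675, 0.001]
wrist_force: [4.6, -0.3, -3.5]
gripper_width: 0.0153
finger_force: 43.0
```

Run:
```python
from h import *
a,_=imaging.get_image('side');b,_=imaging.get_image('top')
cv2.imwrite('pics/z4.png',np.hstack([cv2.resize(a[115:290,150:325,::-1],(400,400),interpolation=cv2.INTER_CUBIC),cv2.resize(b[110:280,150:320,::-1],(400,400),interpolation=cv2.INTER_CUBIC)]))
o=ctrl.get_obs();print(o['tcp_pos'],o['wrist_force'],o['finger_force'],np.abs(o['qvel']).max())
```

```text
[0.52580719 0.08507455 0.2285842 ] [ 5.53200095 -0.23342591 -3.78331519] 42.989893555641174 0.0021120778247959186
```

View pics/z4.png

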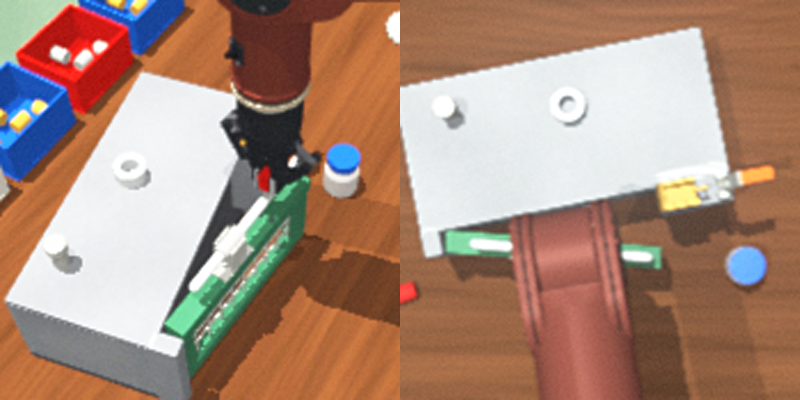

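The view shows the gate ajar by about 0.28 rad, with its free end near (655,257) in the right half. The knob is still gripped near (263,180) in the left half. The hasp lies back with its tab near (755,176), and the jar, spacer and socket have not moved.

```bash
python3 -c "
from plant import ctrl
print(ctrl.sign_off())"
```

```text
the job is handed in; nothing more can be done
None
```

I've handed the job in at about 10 s on the robot's clock, well under the 54 s limit: hasp back past upright, bolt drawn about 43 mm, and the gate held by the knob at roughly 0.28 rad (about an 80 mm gap), though sign-off returned no verdict.

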